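# Shim a rocking degasser module with a levelling wedge

### The job

The flat white module on the bench rocks because the foot at its corner nearest the grey levelling wedge has lost its rubber pad. With your fingertips push the wedge along the bench, thin end first, squarely under that foot until it is snug and the module no longer rocks, but not so far that the module is jacked out of level or shoved along; then press down gently on the module's top above that foot to check that it stands firm, and take your hand away. Do not grip or lift anything, and leave the other things on the bench alone.

Things in the scene. Friction and masses are not known exactly. Their poses are not given: they have to be found in the camera images.
- module: Flat white degasser module, loose, 3.2 kg: housing 180 (x) x 240 (y) mm, underside 20 mm and flat top 80 mm above the bench. Origin at bench level under its middle; front panel with small ports faces its -x, mains inlet its +x. Feet at x = +-70, y = +-100 mm: three grippy rubber ones on which it rests level; the fourth, at (+70, -100), is a bare stub off the bench.
- bare_foot (a point): Centre of the flat lower end of the bare steel stub, 16 mm across, hanging 7 mm above the bench, 20 mm in from the housing's two nearest sides; (70, -100, 7) mm in the module's frame. With no wedge 2 to 3.5 N pressed down above it rock the module down here; raising this corner from level takes 12 to 17 N.
- corner_top (a point): Point on the module's flat top straight above the bare foot, 80 mm above the bench, 20 mm in from the two nearest edges: the place to press for the check (kept over 4 N for half a second, say 10 N, never 45 N).
- wedge: Loose grey plastic levelling wedge flat on the bench, 70 g, 130 mm long (x), 45 mm wide (y), 16 mm thick at its upright -x end, evenly down to 2 mm at the thin +x end, which starts roughly towards the bare foot. Origin: centre of underside. It is 7 mm thick 46 mm from the thin end: there it meets the stub's edge and resistance rises. Friction about 0.35; it stays where left.
- solvent_bottle: Bystander, to be left alone: amber glass bottle, 86 mm across, 180 mm tall. Origin at the centre of its underside.
- vial_a: Bystander, to be left alone: 2 mL glass vial with blue cap, 12 mm across, 33 mm tall, upright. Origin at the centre of its underside.
- vial_b: Bystander, to be left alone: 2 mL glass vial like vial_a. Origin at the centre of its underside.
- vial_box: Bystander, to be left alone: white foam vial box, 75 x 110 x 43 mm. Origin at the centre of its underside.
- wrench: Bystander, to be left alone: small open-ended steel wrench lying flat, 130 mm long. Origin at the centre of its underside.
- pen: Bystander, to be left alone: marker pen lying flat, 120 mm long, 13 mm thick. Origin at the centre of its underside.
- dish: Bystander, to be left alone: shallow round steel weighing dish, 56 mm across, 12 mm tall. Origin at the centre of its underside.
- jar: Bystander, to be left alone: small glass jar with black lid, 58 mm across, 60 mm tall. Origin at the centre of its underside.
Not all that is in view belongs to the job. Several things have the shape of the wedge; the one meant has the colours described above.

How it is judged:
By the outcome, as a careful person would: the job done as asked, in the order asked, and still so for the second after the job is handed in, with the robot touching nothing.
It also fails if it takes over 61 s, if anything falls off the work surface, if the arm or the gripper's body presses on something with over 40 N, if the wrist force passes 120 N, or if a joint passes its speed limit or range.

### The arm

A 6-joint arm with a two-finger parallel gripper is mounted at the origin on the work surface. World frame = base frame: x ahead of the robot, y to its left, z up, the work surface at z = 0. Lengths are in m, angles in rad, forces in N, time in s.
With the tool pointing down it reaches from about 0.35 to 0.775 m from the base axis. Payload 5.5 kg.
Tool frame: the origin (TCP) lies midway between the tips of the shut fingers; the grasp point (between the pads) lies 19 mm behind it (env.tcp_to_grasp is the distance from the TCP to the grasp point, in m); z points along the fingers, y is the direction in which the jaws open and shut (so a half turn about z gives the same grasp; the last joint's range is limited). The gripper opens to 85 mm and grips with 20 to 120 N. Pads are 22 mm wide; open, the fingers measure 114 mm over their backs; the gripper's body (76 mm by 85 mm) begins 54 mm behind the grasp point. The pads swing forward as they close: fully open they stand 13 mm farther back than shut.
Start: joints at [1.029, 0.313, 0.046, 1.304, 0, 1.431], TCP at [0.225, 0.529, 0.231] pointing down, gripper open.
Joint ranges: [-2.76, 2.76], [-0.86, 1.69], [-1.03, 1.26], [-2.2, 2.34], [-1.47, 1.5], [-3.14, 3.14]. Speed limits (rad/s): [2.57, 2.57, 3.14, 3.14, 3.14, 3.14].

### API

Orientations are given as a unit quaternion [w, x, y, z].
In Python, from workcell import get_state, viewer, hand_in, finder, env gives the robot as it stands.
- The arm moves only by the tool arm_command, never from a script. Its argument "motion" is a list of rows, each an object of numbers: "x", "y", "z": the shift along the tool's x, y, z in mm; "rx", "ry", "rz": the turn, a rotation vector about the tool's x, y, z in degrees; "hand": the closure, from -1 (fully open) to 1 (shut). A call has 1 to 10 rows; each row is the pose to reach, as a shift and turn from the pose commanded when the call began, along the tool's axes at that moment; what a row does not reach only later rows make up. A row lasts 1/8 s, in which the tool goes at most 62.5 mm and 10.7 degrees, less where a joint would pass 70% of its speed; a pose out of reach is approached as far as the arm can. A call with a gripper value outside its range is refused whole. The fingers move at their own pace and stop on an object; "force" is the grip in N (left out, the last holds). Time passes only in rows, so rows that repeat a pose let the fingers close. It gives the time, the measured TCP pose, the force and the opening at its end, in the units of the state.
- get_state(): the state, without advancing time (a new reading comes with each control period).
- viewer.read_camera(name): name is "scene" or "top" or "wrist"; returns a dict with "image" (480x640x3 uint8, red, green, blue), "z_map" (480x640 float32, m along the optical axis (not along the pixel's ray), 0 where there is no reading), "intrinsics" (3x3 intrinsics, pixels), "rvec" (rotation vector, rad) and "tvec" (3), from world to camera coordinates, as OpenCV has them. Camera axes: x right, y down, z forward; pixel columns grow to the right and rows downward; lengths in m; the calibration is good to about 2 mm. A picture is of the moment at which its call begins.
- hand_in(): hands the job in, once; it reports no verdict.
Trained networks look in a picture, given as the dict that the camera call returned (one of the last four; its "shot" number tells which), for a name from the list of things; names that differ only in an ending like _2 or _b are one class to them, and where a whole thing is asked for, a point or a joint stands for the part that bears it (a point fixed in the world has none). Each returns a list of dicts, best first, with "score" (0 to 1); they miss things now and then, are a little off and sometimes report something else, mostly with a low value. They report only what shows in the picture. A call takes as long as a camera call. They do not tell look-alikes from the thing itself.
- finder.find_in(picture, query): "at" ([column, row] in pixels, amid what is visible of it).
- finder.masks_of(picture, query): "region" (480x640 bool, what is visible of it) and "at" ([column, row] in pixels, amid what is visible of it).
The state is a dict: "clock": time; "joint_pos": joint angles; "qvel": joint speeds; "tau": joint torques, N m; "tcp_pos": TCP position; "orientation": TCP orientation; "wrist_force": force on the tool from outside, world axes, zero at the start; "ft_torque": the same for the moment, N m; "finger_gap": finger opening in m.
Only numpy, scipy, OpenCV 4.12 (cv2) and the standard library are available. Lean on these libraries where they do the work, as an engineer would, in place of code of your own. Each camera call takes 0.05 s, during which the arm holds its last target.

## Working session

There is one attempt and no reset: what is moved stays moved. The work goes in short steps, Python scripts to look and compute and a tool call to move; the robot and the scene stay as the last step left them, time stands still between calls to the robot, and variables do not carry over. Pictures are saved under pics/ and viewed, and the job is handed in when it is done.

Besides the shell and the picture viewer there is one more tool, called in YAML: its name, and indented under it one key for each argument. arm_command: Moves the arm, as the interface text tells. Its arguments: {"type":"object","properties":{"motion":{"type":"array","items":{"type":"object","properties":{"x":{"type":"number"},"y":{"type":"number"},"z":{"type":"number"},"rx":{"type":"number"},"ry":{"type":"number"},"rz":{"type":"number"},"hand":{"type":"number"}}}},"force":{"type":"number"}},"required":["motion"]}

```bash
ls; mkdir -p pics; cat > h.py <<'E'
import numpy as np, cv2
from workcell import get_state, viewer, hand_in, finder, env
def save(p,n): cv2.imwrite('pics/'+n+'.png',cv2.cvtColor(p['image'],cv2.COLOR_RGB2BGR))
def cam(p):
    R=cv2.Rodrigues(np.array(p['rvec'],float))[0]; return np.array(p['intrinsics']),R,np.array(p['tvec'],float).ravel()
def toworld(p,u,v,d=None):
    K,R,t=cam(p)
    if d is None: d=p['z_map'][int(round(v)),int(round(u))]
    return R.T@(np.linalg.inv(K)@np.array([u,v,1.])*d-t)
def onplane(p,u,v,z):
    K,R,t=cam(p); r=R.T@np.linalg.inv(K)@np.array([u,v,1.]); c=-R.T@t
    return c+r*(z-c[2])/r[2]
def proj(p,P):
    K,R,t=cam(p); q=K@(R@np.array(P,float)+t); return q[:2]/q[2]
E
python3 - <<'E'
from h import *
print(get_state())
for n in('top','scene','wrist'):
    p=viewer.read_camera(n); save(p,n+'0')
    if n!='wrist':
        for q in('module','wedge','bare_foot','corner_top','vial_a','solvent_bottle','wrench','pen','dish','jar','vial_box'):
            print(n,q,[(np.round(r['at']).tolist(),round(r['score'],2),np.round(toworld(p,*r['at']),3).tolist()) for r in finder.find_in(p,q)[:4]])
E
```

```text
pics
{'clock': 0.0, 'joint_pos': array([ 1.02938000e+00,  3.14003533e-01,  4.49410280e-02,  1.30358079e+00,
       -2.72326690e-05,  1.43118577e+00]), 'qvel': array([-0.00053484, -0.00249776, -0.00048792,  0.0007245 , -0.00116222,
        0.00035409]), 'tau': array([-1.37242871e-03, -4.80631614e+01,  2.98529309e+01,  1.92072429e-02,
       -3.18693956e-04,  7.85745698e-06]), 'tcp_pos': array([0.2246217 , 0.52874339, 0.23039156]), 'orientation': array([-2.95582162e-04,  1.99554040e-01,  9.79886387e-01, -8.75007282e-04]), 'wrist_force': array([-0.63871362, -0.05420001,  1.27970312]), 'ft_torque': array([0.01616764, 0.03071975, 0.00846015]), 'finger_gap': 0.08521979499291099}
top module [([273.0, 281.0], 0.8, [0.493, 0.181, 0.078])]
top wedge [([407.0, 318.0], 0.73, [0.415, -0.138, 0.008]), ([431.0, 225.0], 0.65, [0.645, -0.202, 0.011]), ([365.0, 254.0], 0.63, [0.568, -0.038, 0.012]), ([164.0, 304.0], 0.18, [0.44, 0.435, 0.06])]
top bare_foot [([273.0, 280.0], 0.96, [0.494, 0.179, 0.084])]
top corner_top [([271.0, 278.0], 0.7, [0.499, 0.184, 0.081])]
top vial_a []
top solvent_bottle []

[... 363 characters left out ...]
, 0.96, [0.524, 0.136, 0.08])]
scene wedge [([200.0, 295.0], 0.92, [0.437, -0.144, 0.01]), ([281.0, 294.0], 0.81, [0.569, -0.059, 0.013]), ([257.0, 371.0], 0.65, [0.65, -0.226, 0.012])]
scene bare_foot [([318.0, 219.0], 0.59, [0.537, 0.115, 0.081])]
scene corner_top [([319.0, 216.0], 0.75, [0.533, 0.126, 0.08])]
scene vial_a []
scene solvent_bottle [([424.0, 207.0], 0.61, [0.718, 0.254, 0.098])]
scene wrench []
scene pen [([112.0, 374.0], 0.61, [0.464, -0.355, 0.015])]
scene dish [([249.0, 258.0], 0.69, [0.43, 0.004, 0.003])]
scene jar [([355.0, 173.0], 0.94, [0.451, 0.422, 0.043]), ([368.0, 291.0], 0.49, [0.703, 0.038, 0.012])]
scene vial_box [([359.0, 332.0], 0.58, [0.755, -0.087, 0.038])]
```

View pics/top0.png

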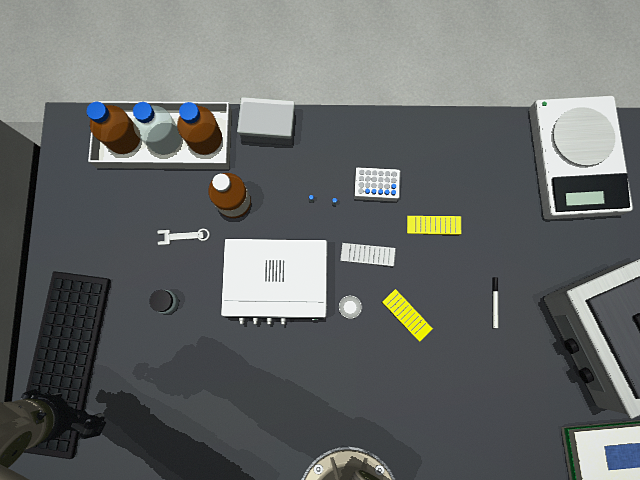

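View pics/scene0.png

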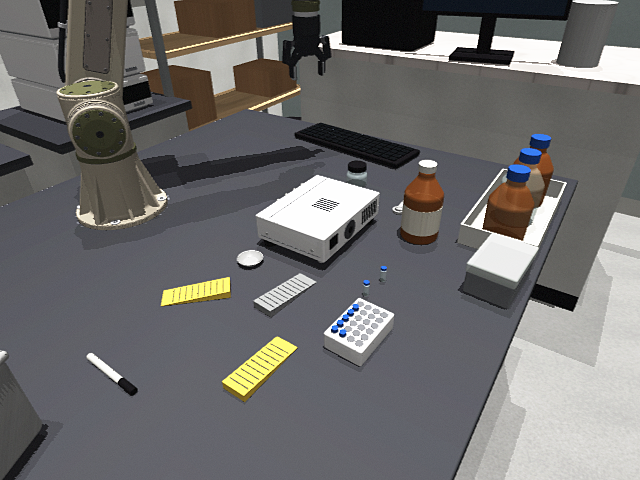

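The top view shows the module at (273,281) with its ports facing the bottom of the picture, so its -x points roughly along world -x and the bare foot is under the upper right corner at (318,248). There are three wedge-shaped things: grey (368,254), yellow (435,225) and yellow (408,315). Only the grey one fits the description. I'll confirm it in an enlarged crop and measure the poses.

```bash
cat > m.py <<'E'
from h import *
def cloud(p,mask):
    K,R,t=cam(p); v,u=np.nonzero(mask&(p['z_map']>0)); d=p['z_map'][v,u]
    return (np.c_[u,v,np.ones(len(u))]@np.linalg.inv(K).T*d[:,None]-t)@R
def fit(p,q,near):
    rs=finder.masks_of(p,q)
    r=min(rs,key=lambda r:np.hypot(*(np.array(r['at'])-near)))
    return r['region']
if __name__=='__main__':
    for n,nm,nw in(('top',(273,281),(368,254)),('scene',(318,213),(285,294))):
        p=viewer.read_camera(n)
        m=fit(p,'module',nm); c=cloud(p,m); s=c[(c[:,2]>.074)&(c[:,2]<.088)]
        print(n,'module top z',np.median(s[:,2]), cv2.minAreaRect((s[:,:2]*1000).astype(np.float32)))
        print(np.round(cv2.boxPoints(cv2.minAreaRect((s[:,:2]*1000).astype(np.float32))),1).tolist())
        w=fit(p,'wedge',nw); c=cloud(p,w)
        print(' wedge rect',cv2.minAreaRect((c[:,:2]*1000).astype(np.float32)))
        A=np.c_[c[:,:2]-c[:,:2].mean(0),np.ones(len(c))]; print(' plane',np.linalg.lstsq(A,c[:,2],rcond=None)[0],c[:,:2].mean(0))
        print(np.round(cv2.boxPoints(cv2.minAreaRect((c[:,:2]*1000).astype(np.float32))),1).tolist())
        u,v=nw; im=cv2.cvtColor(p['image'],cv2.COLOR_RGB2BGR)[v-70:v+60,u-110:u+80]
        cv2.imwrite(f'pics/crop_{n}.png',cv2.resize(im,None,fx=4,fy=4,interpolation=cv2.INTER_CUBIC))
E
python3 m.py
```

```text
top module top z 0.0803185672578684 ((498.22064208984375, 178.28829956054688), (239.60858154296875, 189.44129943847656), 89.79747772216797)
[[403.1000061035156, 58.79999923706055], [592.5, 58.099998474121094], [593.4000244140625, 297.79998779296875], [403.8999938964844, 298.3999938964844]]
 wedge rect ((572.2125244140625, -42.23772430419922), (131.77325439453125, 52.9505500793457), 85.3017578125)
 plane [-0.02860666 -0.09438308  0.00881055] [ 0.56967294 -0.04378595]
[[540.4000244140625, -105.69999694824219], [593.2000122070312, -110.0999984741211], [604.0, 21.299999237060547], [551.2000122070312, 25.600000381469727]]
scene module top z 0.08130631168065683 ((502.0008544921875, 174.7790985107422), (180.77308654785156, 241.41282653808594), 0.2916831076145172)
[[411.0, 295.0], [412.20001220703125, 53.599998474121094], [593.0, 54.5], [591.7999877929688, 295.8999938964844]]
 wedge rect ((569.0120239257812, -45.779632568359375), (131.3236083984375, 47.25960922241211), 84.1022720336914)
 plane [-0.06251922 -0.06852707  0.01023802] [ 0.57063939 -0.05604427]
[[538.7999877929688, -108.69999694824219], [585.7999877929688, -113.5], [599.2999877929688, 17.100000381469727], [552.2999877929688, 22.0]]
```

View pics/crop_top.png

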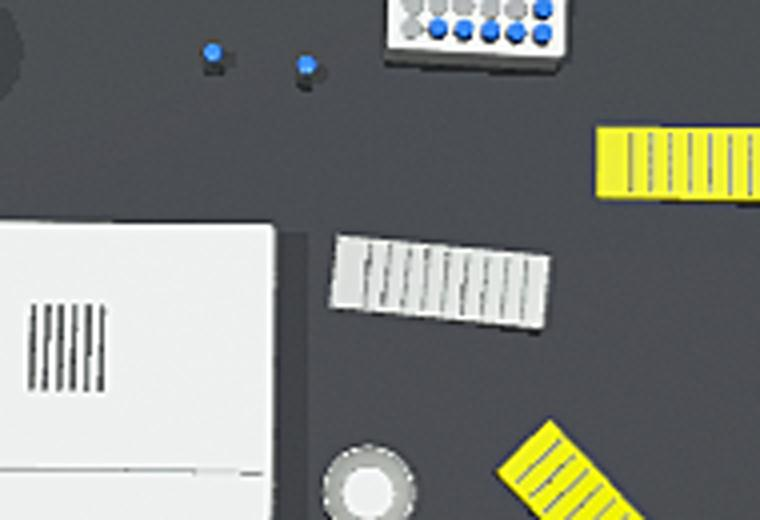

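View pics/crop_scene.png

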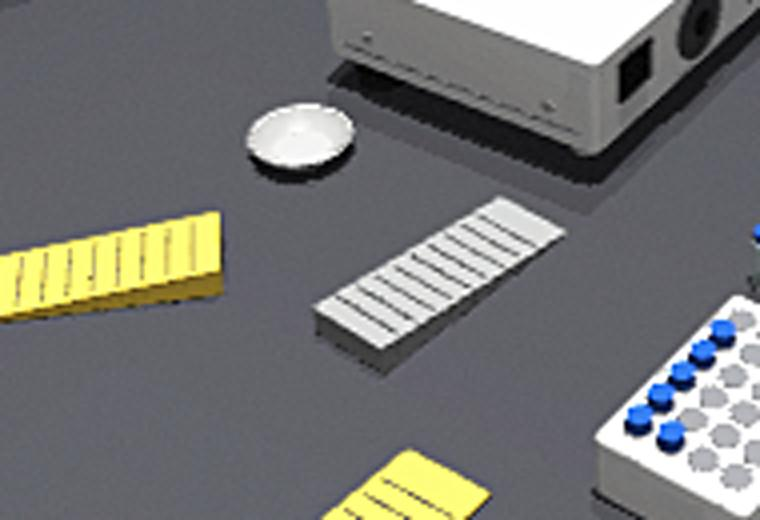

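The crop confirms it. The grey ribbed wedge has its thick end at the lower left in the scene view, at about y=-0.11, and its thin end towards the module, yawed about 5° off the module's axis. The other two are yellow. Next I move the tool behind the thick end with the fingers shut.

```bash
cat > go.py <<'E'
import sys
from h import *
from scipy.spatial.transform import Rotation as Ro
def rel(pos,yawy):
    s=get_state(); q=s['orientation']; R=Ro.from_quat([q[1],q[2],q[3],q[0]])
    a=np.radians(yawy); y=np.array([np.cos(a),np.sin(a),0]); z=np.array([0,0,-1.]); x=np.cross(y,z)
    T=Ro.from_matrix(np.c_[x,y,z])
    d=R.inv().apply(np.array(pos)-s['tcp_pos']*1000); r=(R.inv()*T).as_rotvec(degrees=True)
    print('clock',s['clock'],'tcp',np.round(s['tcp_pos']*1000,1),'F',np.round(s['wrist_force'],2),'gap',s['finger_gap']); print('xyz',np.round(d,1),'rot',np.round(r,2))
if __name__=='__main__':
    a=[float(v) for v in sys.argv[1:]]; rel(a[:3],a[3])
E
python3 go.py 562 -135 200 -5.3
```

```text
clock 1.55 tcp [224.9 529.2 231.4] F [ 0.11 -0.07  0.28] gap 0.08489618805158936
xyz [-570.  -479.5   31.3] rot [ 1.000e-02 -0.000e+00  7.228e+01]
```

arm_command:
  motion:
    - {"x": -190,"y": -160,"z": 10,"rz": 24,"hand": 1}
    - {"x": -570,"y": -480,"z": 31,"rz": 72.3,"hand": 1}
    - {"x": -570,"y": -480,"z": 31,"rz": 72.3,"hand": 1}
    - {"x": -570,"y": -480,"z": 31,"rz": 72.3,"hand": 1}
    - {"x": -570,"y": -480,"z": 31,"rz": 72.3,"hand": 1}
    - {"x": -570,"y": -480,"z": 31,"rz": 72.3,"hand": 1}
    - {"x": -570,"y": -480,"z": 31,"rz": 72.3,"hand": 1}
    - {"x": -570,"y": -480,"z": 31,"rz": 72.3,"hand": 1}
    - {"x": -570,"y": -480,"z": 31,"rz": 72.3,"hand": 1}
    - {"x": -570,"y": -480,"z": 31,"rz": 72.3,"hand": 1}

```text
invalid input at $.motion[0]: expected keys x, y, z, rx, ry, rz, hand
```

```bash
python3 go.py 562 -135 200 -5.3
```

```text
clock 1.55 tcp [224.9 529.2 231.4] F [ 0.11 -0.07  0.28] gap 0.08489618805158936
xyz [-570.  -479.5   31.3] rot [ 1.000e-02 -0.000e+00  7.228e+01]
```

arm_command:
  motion:
    - {"x": -570,"y": -480,"z": 31,"rx": 0,"ry": 0,"rz": 72.3,"hand": 1}
    - {"x": -570,"y": -480,"z": 31,"rx": 0,"ry": 0,"rz": 72.3,"hand": 1}
    - {"x": -570,"y": -480,"z": 31,"rx": 0,"ry": 0,"rz": 72.3,"hand": 1}
    - {"x": -570,"y": -480,"z": 31,"rx": 0,"ry": 0,"rz": 72.3,"hand": 1}
    - {"x": -570,"y": -480,"z": 31,"rx": 0,"ry": 0,"rz": 72.3,"hand": 1}
    - {"x": -570,"y": -480,"z": 31,"rx": 0,"ry": 0,"rz": 72.3,"hand": 1}
    - {"x": -570,"y": -480,"z": 31,"rx": 0,"ry": 0,"rz": 72.3,"hand": 1}
    - {"x": -570,"y": -480,"z": 31,"rx": 0,"ry": 0,"rz": 72.3,"hand": 1}
    - {"x": -570,"y": -480,"z": 31,"rx": 0,"ry": 0,"rz": 72.3,"hand": 1}
    - {"x": -570,"y": -480,"z": 31,"rx": 0,"ry": 0,"rz": 72.3,"hand": 1}

```text
clock: 2.8
tcp_pos: [0.508, -0.0298, 0.2055]
orientation: [0.0, 0.739, 0.673, 0.0]
wrist_force: [0.2, -0.1, 0.1]
finger_gap: 0.0
```

```bash
python3 go.py 562 -135 200 -5.3
```

```text
clock 2.8 tcp [508.  -29.8 205.5] F [ 0.18 -0.08  0.1 ] gap 2.9155939651836996e-05
xyz [-99.7  63.5   5.6] rot [ 0.06 -0.01 -0.04]
```

arm_command:
  motion:
    - {"x": -100,"y": 63.5,"z": 6,"rx": 0,"ry": 0,"rz": 0,"hand": 1}
    - {"x": -100,"y": 63.5,"z": 6,"rx": 0,"ry": 0,"rz": 0,"hand": 1}
    - {"x": -100,"y": 63.5,"z": 6,"rx": 0,"ry": 0,"rz": 0,"hand": 1}
    - {"x": -100,"y": 63.5,"z": 6,"rx": 0,"ry": 0,"rz": 0,"hand": 1}

```text
clock: 3.3
tcp_pos: [0.5606, -0.133, 0.1989]
orientation: [-0.001, 0.739, 0.673, -0.0]
wrist_force: [-0.1, 0.0, -0.6]
finger_gap: 0.0
```

```bash
cat > w.py <<'E'
from m import *
import sys
p=viewer.read_camera('wrist'); save(p,sys.argv[1])
for n in ('wedge','module'):
  for r in finder.masks_of(p,n):
    c=cloud(p,r['region'])
    print(n,r['score'],r['at'],[np.round(v,1).tolist() if np.ndim(v) else v for v in cv2.minAreaRect((c[:,:2]*1000).astype(np.float32))],np.round(cv2.boxPoints(cv2.minAreaRect((c[:,:2]*1000).astype(np.float32))),1).tolist())
E
python3 go.py 562 -135 200 -5.3; python3 w.py wrist1
```

```text
clock 3.3 tcp [ 560.6 -133.   198.9] F [-0.15  0.03 -0.62] gap 3.462450303670344e-05
xyz [-1.9  1.6 -1.1] rot [-0.07 -0.05 -0.06]
wedge 0.74 [171.6, 222.9] [[420.3, -138.7], [134.0, 47.9], 44.14777755737305] [[355.6000061035156, -168.1999969482422], [388.8999938964844, -202.60000610351562], [485.1000061035156, -109.19999694824219], [451.70001220703125, -74.9000015258789]]
wedge 0.68 [323.8, 98.8] [[568.4, -44.0], [130.8, 46.6], 83.5165786743164] [[537.9000244140625, -106.4000015258789], [584.2000122070312, -111.5999984741211], [599.0, 18.399999618530273], [552.7000122070312, 23.600000381469727]]
wedge 0.62 [415.1, 280.7] [[644.9, -213.6], [141.2, 45.6], 88.42322540283203] [[620.0999755859375, -283.5], [665.7000122070312, -284.79998779296875], [669.5999755859375, -143.60000610351562], [624.0, -142.39999389648438]]
```

View pics/wrist1.png

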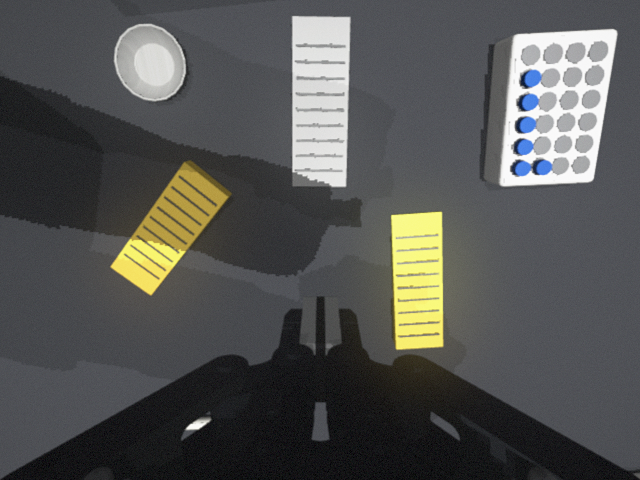

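The wrist view shows the grey wedge at (321,100), almost in line with the shut fingers at (320,330). The yellow wedges are clear to either side at (171,223) and (415,281). I descend behind the thick end.

```bash
python3 go.py 560 -135 6 -5.8
```

```text
clock 3.45 tcp [ 560.7 -131.8  199.7] F [-0.02 -0.12  0.02] gap 0.00031518702889299713
xyz [ -3.3  -0.4 193.7] rot [-0.   -0.02  0.57]
```

arm_command:
  motion:
    - {"x": -3,"y": 0,"z": 60,"rx": 0,"ry": 0,"rz": 0.5,"hand": 1}
    - {"x": -3,"y": 0,"z": 120,"rx": 0,"ry": 0,"rz": 0.5,"hand": 1}
    - {"x": -3,"y": 0,"z": 165,"rx": 0,"ry": 0,"rz": 0.5,"hand": 1}
    - {"x": -3,"y": 0,"z": 188,"rx": 0,"ry": 0,"rz": 0.5,"hand": 1}
    - {"x": -3,"y": 0,"z": 193,"rx": 0,"ry": 0,"rz": 0.5,"hand": 1}
    - {"x": -3,"y": 0,"z": 193,"rx": 0,"ry": 0,"rz": 0.5,"hand": 1}

```text
clock: 4.2
tcp_pos: [0.5613, -0.1356, 0.0072]
orientation: [0.0, 0.742, 0.671, 0.0]
wrist_force: [0.4, -0.7, 0.7]
finger_gap: 0.0002
```

```bash
python3 go.py 562 -122 6 -5.8; python3 w.py wrist2
```

```text
clock 4.2 tcp [ 561.3 -135.6    7.2] F [ 0.37 -0.68  0.71] gap 0.0002386498475217331
xyz [13.6 -0.7  1.2] rot [0.06 0.01 0.04]
wedge 0.97 [526.4, 357.2] [[641.4, -156.7], [51.6, 98.8], 55.187461853027344] [[586.2000122070312, -149.6999969482422], [667.2999877929688, -206.10000610351562], [696.7000122070312, -163.8000030517578], [615.5999755859375, -107.4000015258789]]
wedge 0.7 [38.2, 295.2] [[424.3, -131.5], [119.5, 52.8], 44.1057014465332] [[363.0, -154.10000610351562], [399.70001220703125, -192.0], [485.5, -108.80000305175781], [448.79998779296875, -70.9000015258789]]
wedge 0.68 [315.4, 126.5] [[565.7, -67.2], [96.4, 50.4], 84.50115966796875] [[536.0, -112.69999694824219], [586.2000122070312, -117.5999984741211], [595.4000244140625, -21.600000381469727], [545.2000122070312, -16.799999237060547]]
```

View pics/wrist2.png

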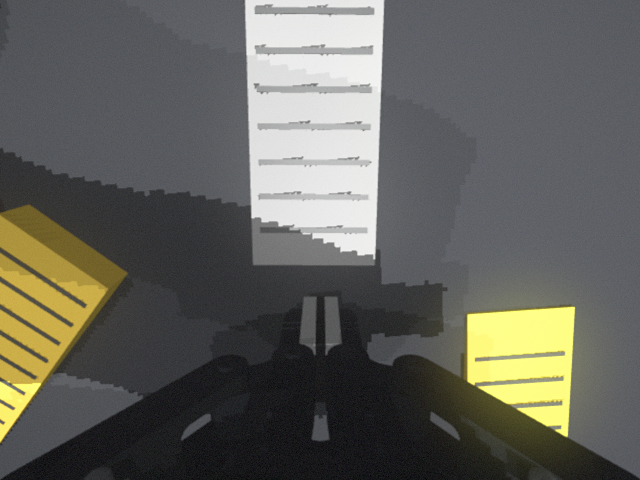

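The wedge's midline is at column 315 and the fingers at 320, so they are parallel to within about 0.5°. I push forward while turning slowly toward the module's axis.

arm_command:
  motion:
    - {"x": 8,"y": -1,"z": 1,"rx": 0,"ry": 0,"rz": 0,"hand": 1}
    - {"x": 13,"y": -1.3,"z": 1,"rx": 0,"ry": 0,"rz": 0,"hand": 1}
    - {"x": 16,"y": -1.3,"z": 1,"rx": 0,"ry": 0,"rz": 0,"hand": 1}
    - {"x": 21,"y": -1,"z": 1,"rx": 0,"ry": 0,"rz": -0.5,"hand": 1}
    - {"x": 26,"y": -0.5,"z": 1,"rx": 0,"ry": 0,"rz": -1,"hand": 1}
    - {"x": 32,"y": 0,"z": 1,"rx": 0,"ry": 0,"rz": -1.5,"hand": 1}
    - {"x": 38,"y": 0.5,"z": 1,"rx": 0,"ry": 0,"rz": -2,"hand": 1}
    - {"x": 44,"y": 1,"z": 1,"rx": 0,"ry": 0,"rz": -2.5,"hand": 1}
    - {"x": 47,"y": 1.3,"z": 1,"rx": 0,"ry": 0,"rz": -3,"hand": 1}
    - {"x": 48,"y": 1.4,"z": 1,"rx": 0,"ry": 0,"rz": -3,"hand": 1}

```text
clock: 5.6
tcp_pos: [0.5672, -0.0883, 0.0053]
orientation: [-0.0, 0.724, 0.69, 0.0]
wrist_force: [0.1, -0.0, -1.3]
finger_gap: 0.0001
```

```bash
python3 go.py 573.5 -56 6 0; python3 w.py wrist3; python3 m.py
```

```text
clock 5.6 tcp [567.2 -88.3   5.3] F [ 0.08 -0.04 -1.28] gap 7.620420687813979e-05
xyz [32.6  4.7 -0.7] rot [ 0.  -0.  -2.8]
wedge 0.88 [48.4, 379.4] [[451.4, -108.0], [139.1, 50.1], 46.640106201171875] [[385.3999938964844, -141.39999389648438], [421.8999938964844, -175.8000030517578], [517.4000244140625, -74.69999694824219], [480.8999938964844, -40.29999923706055]]
wedge 0.79 [534.4, 414.7] [[646.4, -148.6], [46.0, 9.6], 8.276636123657227] [[623.0, -147.1999969482422], [624.4000244140625, -156.6999969482422], [669.7999877929688, -150.0], [668.5, -140.60000610351562]]
wedge 0.61 [320.6, 142.5] [[569.0, -24.8], [103.7, 47.0], 87.4889907836914] [[543.2999877929688, -75.5999984741211], [590.2000122070312, -77.5999984741211], [594.7000122070312, 25.899999618530273], [547.7999877929688, 28.0]]
top module top z 0.08033795941710403 ((498.6698913574219, 177.87066650390625), (239.52296447753906, 189.23812866210938), 89.69462585449219)
[[403.3999938964844, 58.599998474121094], [592.5999755859375, 57.599998474121094], [593.9000244140625, 297.1000061035156], [404.70001220703125, 298.1000061035156
[... 228 characters left out ...]
293945], [593.2000122070312, -57.20000076293945], [596.7000122070312, 53.0], [550.5, 54.5]]
scene module top z 0.08128756226144543 ((502.04144287109375, 174.75750732421875), (181.05491638183594, 242.1241912841797), 0.13813304901123047)
[[411.20001220703125, 295.6000061035156], [411.79998779296875, 53.5], [592.9000244140625, 53.900001525878906], [592.2999877929688, 296.0]]
 wedge rect ((578.8356323242188, -24.174049377441406), (49.13899230957031, 160.47418212890625), 5.984753608703613)
 plane [-0.03583692 -0.09308132  0.00945239] [ 0.5801339  -0.01502231]
[[546.0, 53.099998474121094], [562.7999877929688, -106.5], [611.5999755859375, -101.4000015258789], [594.9000244140625, 58.20000076293945]]
```

View pics/wrist3.png

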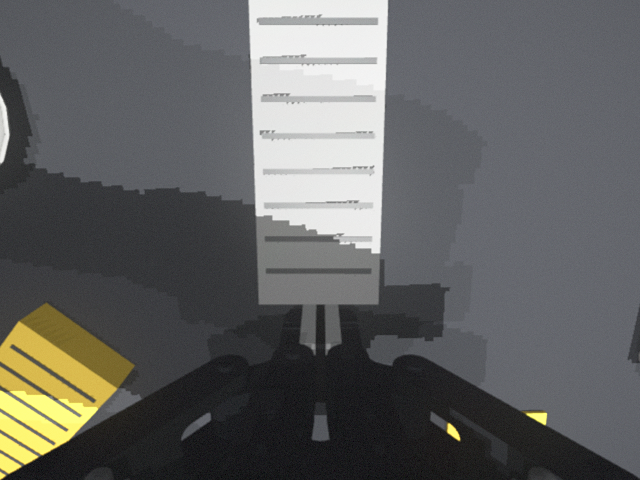

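View pics/crop_scene.png

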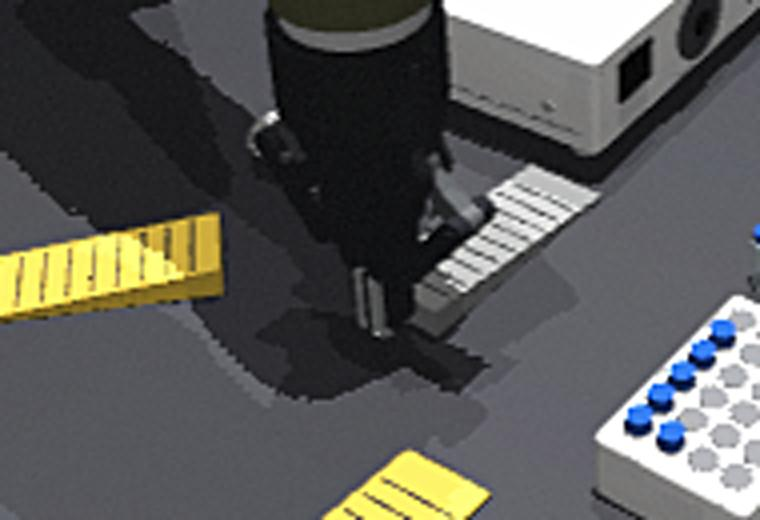

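arm_command:
  motion:
    - {"x": 4,"y": 0.5,"z": -0.5,"rx": 0,"ry": 0,"rz": -0.3,"hand": 1}
    - {"x": 9,"y": 1.2,"z": -0.5,"rx": 0,"ry": 0,"rz": -0.8,"hand": 1}
    - {"x": 14,"y": 1.9,"z": -0.5,"rx": 0,"ry": 0,"rz": -1.2,"hand": 1}
    - {"x": 19,"y": 2.6,"z": -0.5,"rx": 0,"ry": 0,"rz": -1.7,"hand": 1}
    - {"x": 24,"y": 3.4,"z": -0.5,"rx": 0,"ry": 0,"rz": -2.2,"hand": 1}
    - {"x": 29,"y": 4.2,"z": -0.5,"rx": 0,"ry": 0,"rz": -2.6,"hand": 1}
    - {"x": 32,"y": 4.7,"z": -0.5,"rx": 0,"ry": 0,"rz": -2.8,"hand": 1}
    - {"x": 32.5,"y": 4.7,"z": -0.5,"rx": 0,"ry": 0,"rz": -2.8,"hand": 1}

```text
clock: 7.05
tcp_pos: [0.5735, -0.0561, 0.0058]
orientation: [-0.0, 0.707, 0.707, 0.0]
wrist_force: [-0.7, -0.4, -0.7]
finger_gap: -0.0004
```

```bash
python3 go.py 573.5 -36 6 0; python3 w.py wrist4; python3 m.py|grep -v plane
```

```text
clock 7.05 tcp [573.5 -56.1   5.8] F [-0.69 -0.44 -0.68] gap -0.0003672021773919479
xyz [20.1 -0.  -0.2] rot [ 0.01 -0.01 -0.  ]
wedge 0.92 [42.5, 411.1] [[443.1, -105.3], [65.3, 38.9], 29.178813934326172] [[405.1000061035156, -104.19999694824219], [424.0, -138.1999969482422], [481.1000061035156, -106.4000015258789], [462.1000061035156, -72.4000015258789]]
wedge 0.74 [319.1, 145.4] [[572.4, 3.0], [50.2, 113.4], 1.088036060333252] [[546.2000122070312, 59.20000076293945], [548.4000244140625, -54.099998474121094], [598.5999755859375, -53.20000076293945], [596.4000244140625, 60.20000076293945]]
top module top z 0.08025338240516719 ((498.4881896972656, 178.09909057617188), (188.70030212402344, 240.98843383789062), 0.616971492767334)
[[402.79998779296875, 297.6000061035156], [405.3999938964844, 56.599998474121094], [594.0999755859375, 58.599998474121094], [591.5, 299.6000061035156]]
 wedge rect ((574.2005615234375, 21.510547637939453), (45.94337463378906, 68.96041870117188), 0.1869039386510849)
[[551.0999755859375, 55.900001525878906], [551.2999877929688, -13.0], [597.2999877929688, -12.899999618530273], [597.0999755859375, 56.099998474121094]]
scene module top z 0.0813033485830335 ((501.9847717285156, 176.14599609375), (181.08926391601562, 242.4733123779297), 0.08679549396038055)
[[411.29998779296875, 297.20001220703125], [411.6000061035156, 54.79999923706055], [592.7000122070312, 55.0], [592.2999877929688, 297.5]]
 wedge rect ((590.98583984375, 6.437614440917969), (52.55060577392578, 163.3097381591797), 17.62812614440918)
[[541.2000122070312, 76.30000305175781], [590.7000122070312, -79.30000305175781], [640.7999877929688, -63.400001525878906], [591.2999877929688, 92.19999694824219]]
```

View pics/wrist4.png

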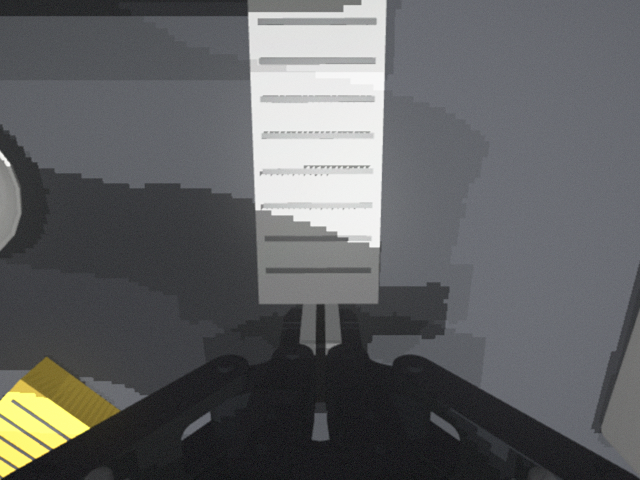

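View pics/crop_top.png

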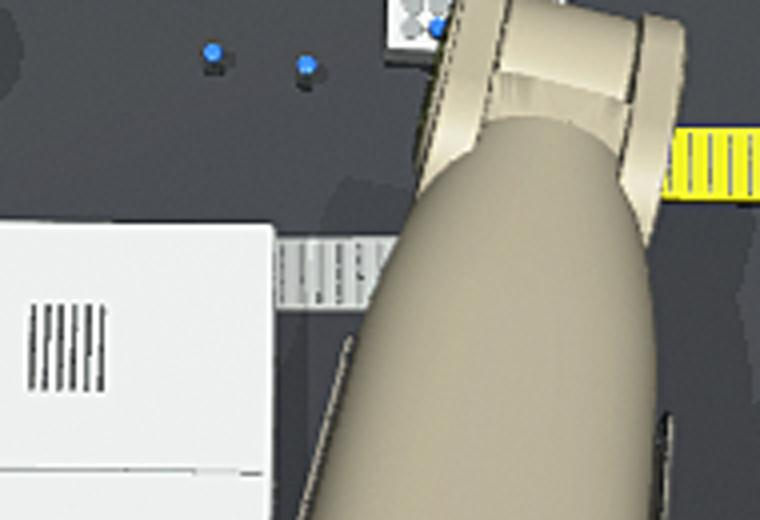

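The wedge is now square to the tool and centred, with its midline at column 319 against the fingers at 320. In the top view it enters under the right-hand side of the module. I advance toward the expected contact.

arm_command:
  motion:
    - {"x": 4,"y": 0,"z": 0,"rx": 0,"ry": 0,"rz": 0,"hand": 1}
    - {"x": 9,"y": 0,"z": 0,"rx": 0,"ry": 0,"rz": 0,"hand": 1}
    - {"x": 14,"y": 0,"z": 0,"rx": 0,"ry": 0,"rz": 0,"hand": 1}
    - {"x": 18,"y": 0,"z": 0,"rx": 0,"ry": 0,"rz": 0,"hand": 1}
    - {"x": 20,"y": 0,"z": 0,"rx": 0,"ry": 0,"rz": 0,"hand": 1}
    - {"x": 20,"y": 0,"z": 0,"rx": 0,"ry": 0,"rz": 0,"hand": 1}

```text
clock: 8.25
tcp_pos: [0.5734, -0.0361, 0.0058]
orientation: [-0.0, 0.707, 0.707, 0.0]
wrist_force: [-1.6, -0.7, 0.6]
finger_gap: 0.0002
```

arm_command:
  motion:
    - {"x": 1,"y": 0,"z": 0,"rx": 0,"ry": 0,"rz": 0,"hand": 1}
    - {"x": 2,"y": 0,"z": 0,"rx": 0,"ry": 0,"rz": 0,"hand": 1}
    - {"x": 2,"y": 0,"z": 0,"rx": 0,"ry": 0,"rz": 0,"hand": 1}

```text
clock: 8.62
tcp_pos: [0.5735, -0.0343, 0.0058]
orientation: [-0.0, 0.707, 0.707, 0.0]
wrist_force: [0.3, -0.0, 0.2]
finger_gap: -0.0
```

arm_command:
  motion:
    - {"x": 1,"y": 0,"z": 0,"rx": 0,"ry": 0,"rz": 0,"hand": 1}
    - {"x": 2,"y": 0,"z": 0,"rx": 0,"ry": 0,"rz": 0,"hand": 1}
    - {"x": 2,"y": 0,"z": 0,"rx": 0,"ry": 0,"rz": 0,"hand": 1}

```text
clock: 9.0
tcp_pos: [0.5734, -0.0322, 0.0058]
orientation: [-0.0, 0.707, 0.707, 0.0]
wrist_force: [-0.2, 0.5, -1.1]
finger_gap: 0.0
```

arm_command:
  motion:
    - {"x": 0.5,"y": 0,"z": 0,"rx": 0,"ry": 0,"rz": 0,"hand": 1}
    - {"x": 1,"y": 0,"z": 0,"rx": 0,"ry": 0,"rz": 0,"hand": 1}

```text
clock: 9.25
tcp_pos: [0.5735, -0.0314, 0.0058]
orientation: [0.0, 0.707, 0.707, 0.0]
wrist_force: [-0.5, 0.1, 0.3]
finger_gap: -0.0005
```

arm_command:
  motion:
    - {"x": 0.5,"y": 0,"z": 0,"rx": 0,"ry": 0,"rz": 0,"hand": 1}
    - {"x": 1,"y": 0,"z": 0,"rx": 0,"ry": 0,"rz": 0,"hand": 1}

```text
clock: 9.5
tcp_pos: [0.5735, -0.0303, 0.0058]
orientation: [-0.0, 0.707, 0.707, 0.0]
wrist_force: [-0.2, -0.9, 0.5]
finger_gap: 0.0002
```

arm_command:
  motion:
    - {"x": 0.5,"y": 0,"z": 0,"rx": 0,"ry": 0,"rz": 0,"hand": 1}
    - {"x": 1,"y": 0,"z": 0,"rx": 0,"ry": 0,"rz": 0,"hand": 1}

```text
clock: 9.75
tcp_pos: [0.5735, -0.0293, 0.0058]
orientation: [-0.0, 0.707, 0.707, 0.0]
wrist_force: [-0.6, 0.3, 0.8]
finger_gap: -0.0005
```

arm_command:
  motion:
    - {"x": 0.5,"y": 0,"z": 0,"rx": 0,"ry": 0,"rz": 0,"hand": 1}
    - {"x": 1,"y": 0,"z": 0,"rx": 0,"ry": 0,"rz": 0,"hand": 1}

```text
clock: 10.0
tcp_pos: [0.5735, -0.0283, 0.0058]
orientation: [-0.0, 0.707, 0.707, 0.0]
wrist_force: [-0.1, 0.0, 1.3]
finger_gap: -0.0004
```

arm_command:
  motion:
    - {"x": 0.5,"y": 0,"z": 0,"rx": 0,"ry": 0,"rz": 0,"hand": 1}
    - {"x": 1,"y": 0,"z": 0,"rx": 0,"ry": 0,"rz": 0,"hand": 1}

```text
clock: 10.25
tcp_pos: [0.5735, -0.0273, 0.0058]
orientation: [0.0, 0.707, 0.707, 0.0]
wrist_force: [-0.2, -1.4, 0.8]
finger_gap: 0.0
```

```bash
python3 w.py wrist5; python3 m.py|grep -v plane
```

```text
wedge 0.97 [320.6, 197.0] [[572.2, 17.4], [51.4, 84.4], 1.081117868423462] [[545.7000122070312, 59.099998474121094], [547.2000122070312, -25.299999237060547], [598.7000122070312, -24.299999237060547], [597.0999755859375, 60.0]]
wedge 0.64 [48.1, 438.1] [[439.9, -100.0], [53.1, 14.6], 43.80482864379883] [[415.70001220703125, -113.0999984741211], [425.79998779296875, -123.69999694824219], [464.1000061035156, -86.9000015258789], [454.0, -76.4000015258789]]
wedge 0.58 [15.9, 273.0] [[455.6, -5.5], [48.1, 22.7], 74.68196868896484] [[438.29998779296875, -25.700000762939453], [460.20001220703125, -31.700000762939453], [472.8999938964844, 14.699999809265137], [451.0, 20.700000762939453]]
module 0.94 [207.7, 48.5] [[537.6, 59.8], [149.8, 24.3], 10.791473388671875] [[461.70001220703125, 57.79999923706055], [466.29998779296875, 33.900001525878906], [613.4000244140625, 61.900001525878906], [608.9000244140625, 85.80000305175781]]
top module top z 0.08036075493128195 ((499.5685119628906, 178.1219482421875), (186.53594970703125, 240.973876953125), 0.5892931818962097)
[[405.1000061035156, 297.600006
[... 210 characters left out ...]
), 81.95143127441406)
[[476.6000061035156, 40.599998474121094], [600.0999755859375, 23.100000381469727], [604.5999755859375, 55.0], [481.1000061035156, 72.4000015258789]]
scene module top z 0.08130500686680567 ((503.6056823730469, 176.25209045410156), (244.30445861816406, 181.02102661132812), 89.60792541503906)
[[412.29998779296875, 54.70000076293945], [593.2999877929688, 53.5], [594.9000244140625, 297.79998779296875], [413.8999938964844, 299.0]]
 wedge rect ((577.8223876953125, 36.05719757080078), (53.63489532470703, 157.6155548095703), 7.212648868560791)
[[541.2999877929688, 110.9000015258789], [561.0999755859375, -45.5], [614.2999877929688, -38.79999923706055], [594.5, 117.5999984741211]]
```

View pics/wrist5.png

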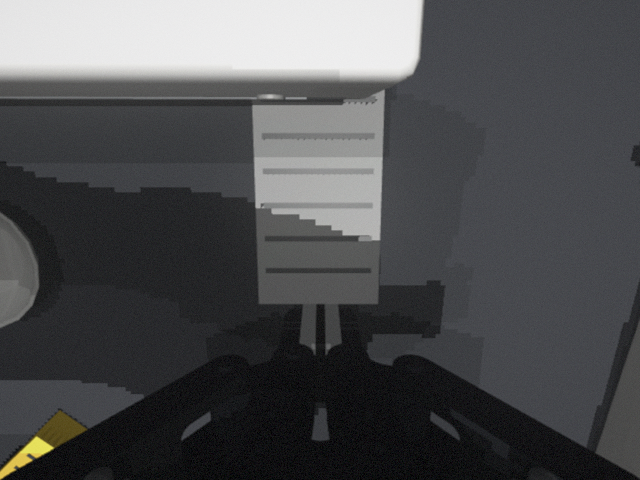

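arm_command:
  motion:
    - {"x": 0.5,"y": 0,"z": 0,"rx": 0,"ry": 0,"rz": 0,"hand": 1}
    - {"x": 0.7,"y": 0,"z": 0,"rx": 0,"ry": 0,"rz": 0,"hand": 1}

```text
clock: 10.95
tcp_pos: [0.5735, -0.0267, 0.0058]
orientation: [0.0, 0.707, 0.707, 0.0]
wrist_force: [0.0, -0.8, -1.1]
finger_gap: -0.0001
```

arm_command:
  motion:
    - {"x": 0.5,"y": 0,"z": 0,"rx": 0,"ry": 0,"rz": 0,"hand": 1}
    - {"x": 0.7,"y": 0,"z": 0,"rx": 0,"ry": 0,"rz": 0,"hand": 1}

```text
clock: 11.2
tcp_pos: [0.5734, -0.026, 0.0058]
orientation: [0.0, 0.707, 0.707, -0.0]
wrist_force: [0.4, -1.1, -0.8]
finger_gap: -0.0001
```

```bash
cat > f.py <<'E'
from h import *
F=[]
for i in range(6):
    F.append(get_state()['wrist_force']); viewer.read_camera('wrist')
F=np.array(F); s=get_state(); print(np.round(F.mean(0),2),np.round(F.std(0),2),s['clock'],np.round(s['tcp_pos']*1000,2))
E
python3 f.py
```

```text
[ 0.19 -0.53 -0.03] [0.5  0.56 0.4 ] 11.5 [573.47 -25.96   5.81]
```

arm_command:
  motion:
    - {"x": 0.5,"y": 0,"z": 0,"rx": 0,"ry": 0,"rz": 0,"hand": 1}
    - {"x": 0.8,"y": 0,"z": 0,"rx": 0,"ry": 0,"rz": 0,"hand": 1}

```text
clock: 11.75
tcp_pos: [0.5734, -0.0252, 0.0058]
orientation: [0.0, 0.707, 0.707, -0.0]
wrist_force: [0.5, -2.1, 0.6]
finger_gap: 0.0001
```

arm_command:
  motion:
    - {"x": 0.5,"y": 0,"z": 0,"rx": 0,"ry": 0,"rz": 0,"hand": 1}
    - {"x": 0.8,"y": 0,"z": 0,"rx": 0,"ry": 0,"rz": 0,"hand": 1}

```text
clock: 12.0
tcp_pos: [0.5735, -0.0246, 0.0058]
orientation: [0.0, 0.707, 0.707, -0.0]
wrist_force: [0.5, -2.8, -0.2]
finger_gap: -0.0001
```

arm_command:
  motion:
    - {"x": 0.5,"y": 0,"z": 0,"rx": 0,"ry": 0,"rz": 0,"hand": 1}
    - {"x": 0.8,"y": 0,"z": 0,"rx": 0,"ry": 0,"rz": 0,"hand": 1}

```text
clock: 12.25
tcp_pos: [0.5735, -0.0239, 0.0058]
orientation: [0.0, 0.707, 0.707, -0.0]
wrist_force: [-0.4, -3.7, -1.2]
finger_gap: -0.0
```

```bash
python3 f.py
```

```text
[ 0.09 -4.   -0.82] [0.3  0.27 0.38] 12.55 [573.55 -23.78   5.84]
```

Contact started near TCP y=-26 mm and the resistance is now about 4 N. I give it one more 0.5 mm, then back off.

arm_command:
  motion:
    - {"x": 0.3,"y": 0,"z": 0,"rx": 0,"ry": 0,"rz": 0,"hand": 1}
    - {"x": 0.5,"y": 0,"z": 0,"rx": 0,"ry": 0,"rz": 0,"hand": 1}

```text
clock: 12.8
tcp_pos: [0.5735, -0.0234, 0.0058]
orientation: [0.0, 0.707, 0.707, -0.0]
wrist_force: [0.6, -5.8, -0.6]
finger_gap: -0.0001
```

```bash
python3 f.py
```

```text
[ 0.14 -5.21 -0.95] [0.53 0.34 0.44] 13.1 [573.56 -23.38   5.85]
```

arm_command:
  motion:
    - {"x": -2,"y": 0,"z": 0,"rx": 0,"ry": 0,"rz": 0,"hand": 1}
    - {"x": -8,"y": 0,"z": 0,"rx": 0,"ry": 0,"rz": 0,"hand": 1}
    - {"x": -20,"y": 0,"z": -1,"rx": 0,"ry": 0,"rz": 0,"hand": 1}
    - {"x": -30,"y": 0,"z": -20,"rx": 0,"ry": 0,"rz": 0,"hand": 1}
    - {"x": -30,"y": 0,"z": -75,"rx": 0,"ry": 0,"rz": 0,"hand": 1}
    - {"x": -30,"y": 0,"z": -135,"rx": 0,"ry": 0,"rz": 0,"hand": 1}
    - {"x": -30,"y": 0,"z": -140,"rx": 0,"ry": 0,"rz": 0,"hand": 1}
    - {"x": -30,"y": 0,"z": -140,"rx": 0,"ry": 0,"rz": 0,"hand": 1}

```text
clock: 14.1
tcp_pos: [0.5736, -0.0535, 0.1461]
orientation: [0.0, 0.707, 0.707, 0.0]
wrist_force: [-0.7, 0.6, -0.4]
finger_gap: 0.0001
```

```bash
python3 go.py 573 76 110 0; python3 w.py wrist6; python3 m.py|grep -v plane
```

```text
clock 14.1 tcp [573.6 -53.5 146.1] F [-0.68  0.62 -0.44] gap 7.651597747017728e-05
xyz [129.5  -0.8  36.1] rot [ 0.07 -0.   -0.04]
wedge 0.96 [401.2, 342.6] [[634.1, -103.9], [50.3, 141.9], 12.272770881652832] [[594.5, -39.900001525878906], [624.5999755859375, -178.60000610351562], [673.7999877929688, -167.89999389648438], [643.5999755859375, -29.200000762939453]]
wedge 0.59 [139.6, 320.2] [[421.7, -139.1], [131.7, 46.6], 44.4149284362793] [[358.3999938964844, -168.5], [391.0, -201.8000030517578], [485.1000061035156, -109.5999984741211], [452.5, -76.30000305175781]]
module 0.76 [179.8, 28.3] [[487.1, 67.1], [212.1, 25.2], 0.982435941696167] [[380.8999938964844, 77.9000015258789], [381.29998779296875, 52.70000076293945], [593.4000244140625, 56.29999923706055], [593.0, 81.5]]
module 0.6 [319.9, 117.9] [[572.7, 26.2], [47.9, 76.8], 2.4150376319885254] [[547.0999755859375, 63.599998474121094], [550.4000244140625, -13.199999809265137], [598.2999877929688, -11.199999809265137], [595.0, 65.5999984741211]]
top module top z 0.08026715499419293 ((498.1546936035156, 177.98431396484375), (189.06
[... 301 characters left out ...]
5)
[[480.1000061035156, -8.300000190734863], [596.2999877929688, -10.399999618530273], [597.5, 56.0], [481.3999938964844, 58.099998474121094]]
scene module top z 0.08125970427899687 ((501.589599609375, 176.22140502929688), (182.3813018798828, 243.35313415527344), 0.32354897260665894)
[[409.70001220703125, 297.3999938964844], [411.1000061035156, 54.0], [593.5, 55.099998474121094], [592.0999755859375, 298.3999938964844]]
 wedge rect ((574.1031494140625, 52.74230194091797), (134.7655487060547, 45.914588928222656), 89.39274597167969)
[[550.4000244140625, -14.399999618530273], [596.2999877929688, -14.899999618530273], [597.7999877929688, 119.9000015258789], [551.9000244140625, 120.4000015258789]]
```

View pics/wrist6.png

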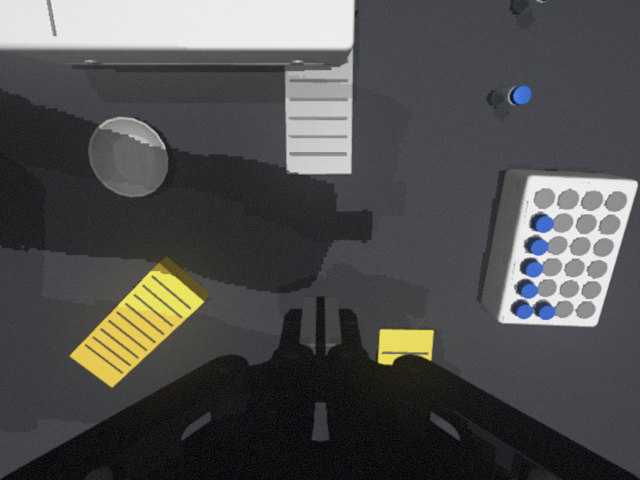

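View pics/crop_scene.png

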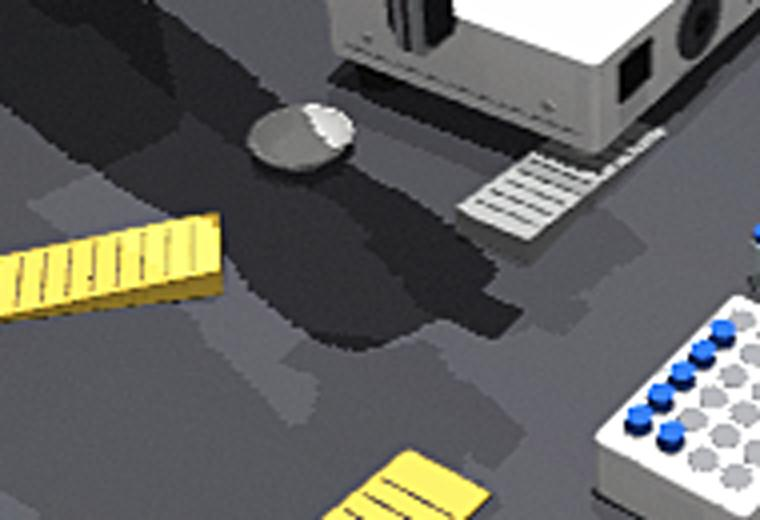

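The wedge is square under the corner, with its edges at columns 286–352 ending at the housing side at row 65. The module has not moved: its corner is still at (593,56). Next is the press check above the foot.

arm_command:
  motion:
    - {"x": 45,"y": -0.8,"z": 0,"rx": 0,"ry": 0,"rz": 0,"hand": 1}
    - {"x": 95,"y": -0.8,"z": 0,"rx": 0,"ry": 0,"rz": 0,"hand": 1}
    - {"x": 125,"y": -0.8,"z": 10,"rx": 0,"ry": 0,"rz": 0,"hand": 1}
    - {"x": 129.5,"y": -0.8,"z": 36,"rx": 0,"ry": 0,"rz": 0,"hand": 1}
    - {"x": 129.5,"y": -0.8,"z": 52,"rx": 0,"ry": 0,"rz": 0,"hand": 1}
    - {"x": 129.5,"y": -0.8,"z": 60,"rx": 0,"ry": 0,"rz": 0,"hand": 1}
    - {"x": 129.5,"y": -0.8,"z": 60,"rx": 0,"ry": 0,"rz": 0,"hand": 1}
    - {"x": 129.5,"y": -0.8,"z": 60,"rx": 0,"ry": 0,"rz": 0,"hand": 1}

```text
clock: 15.55
tcp_pos: [0.5734, 0.0759, 0.0866]
orientation: [0.0, 0.708, 0.707, 0.0]
wrist_force: [0.5, 0.2, 0.3]
finger_gap: 0.0002
```

```bash
python3 f.py; python3 w.py wrist7|grep module
```

```text
[0.27 0.22 0.14] [0.33 0.28 0.53] 15.85 [572.95  76.32  86.24]
module 0.57 [176.7, 162.8] [[494.3, 109.7], [237.9, 172.9], 7.938268184661865] [[364.5, 178.89999389648438], [388.3999938964844, 7.699999809265137], [624.0, 40.5], [600.0999755859375, 211.8000030517578]]
```

View pics/wrist7.png

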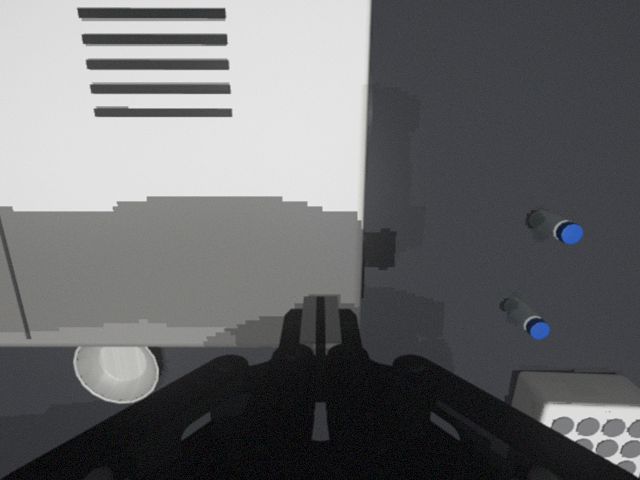

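The fingertips at (320,320) are over the module's corner, 6 mm above the top, and clear of the vials and the box. I lower slowly.

arm_command:
  motion:
    - {"x": 0,"y": 0,"z": 2,"rx": 0,"ry": 0,"rz": 0,"hand": 1}
    - {"x": 0,"y": 0,"z": 4,"rx": 0,"ry": 0,"rz": 0,"hand": 1}
    - {"x": 0,"y": 0,"z": 5,"rx": 0,"ry": 0,"rz": 0,"hand": 1}
    - {"x": 0,"y": 0,"z": 5,"rx": 0,"ry": 0,"rz": 0,"hand": 1}

```text
clock: 16.5
tcp_pos: [0.5726, 0.0765, 0.0806]
orientation: [-0.0, 0.707, 0.707, -0.0]
wrist_force: [0.6, 0.2, -0.8]
finger_gap: -0.0003
```

arm_command:
  motion:
    - {"x": 0,"y": 0,"z": 0.4,"rx": 0,"ry": 0,"rz": 0,"hand": 1}
    - {"x": 0,"y": 0,"z": 0.4,"rx": 0,"ry": 0,"rz": 0,"hand": 1}

```text
clock: 16.75
tcp_pos: [0.5727, 0.0764, 0.0804]
orientation: [-0.0, 0.707, 0.707, 0.0]
wrist_force: [-0.2, 0.8, 0.1]
finger_gap: 0.0002
```

arm_command:
  motion:
    - {"x": 0,"y": 0,"z": 0.4,"rx": 0,"ry": 0,"rz": 0,"hand": 1}
    - {"x": 0,"y": 0,"z": 0.4,"rx": 0,"ry": 0,"rz": 0,"hand": 1}

```text
clock: 17.0
tcp_pos: [0.5728, 0.0765, 0.0801]
orientation: [0.0, 0.707, 0.707, 0.0]
wrist_force: [0.1, 0.4, 0.0]
finger_gap: -0.0002
```

arm_command:
  motion:
    - {"x": 0,"y": 0,"z": 0.4,"rx": 0,"ry": 0,"rz": 0,"hand": 1}
    - {"x": 0,"y": 0,"z": 0.4,"rx": 0,"ry": 0,"rz": 0,"hand": 1}

```text
clock: 17.25
tcp_pos: [0.5728, 0.0765, 0.08]
orientation: [0.0, 0.707, 0.707, 0.0]
wrist_force: [-2.4, 0.3, 4.8]
finger_gap: -0.0002
```

arm_command:
  motion:
    - {"x": 0,"y": 0,"z": 0.3,"rx": 0,"ry": 0,"rz": 0,"hand": 1}
    - {"x": 0,"y": 0,"z": 0.3,"rx": 0,"ry": 0,"rz": 0,"hand": 1}

```text
clock: 17.5
tcp_pos: [0.5728, 0.0764, 0.08]
orientation: [0.0, 0.707, 0.707, 0.0]
wrist_force: [-2.0, -0.9, 6.2]
finger_gap: 0.0005
```

```bash
python3 f.py
```

```text
[-2.18 -0.07  6.47] [0.41 0.54 0.34] 17.8 [572.82  76.43  80.02]
```

arm_command:
  motion:
    - {"x": 0,"y": 0,"z": 0.3,"rx": 0,"ry": 0,"rz": 0,"hand": 1}
    - {"x": 0,"y": 0,"z": 0.6,"rx": 0,"ry": 0,"rz": 0,"hand": 1}
    - {"x": 0,"y": 0,"z": 0.6,"rx": 0,"ry": 0,"rz": 0,"hand": 1}
    - {"x": 0,"y": 0,"z": 0.6,"rx": 0,"ry": 0,"rz": 0,"hand": 1}
    - {"x": 0,"y": 0,"z": 0.6,"rx": 0,"ry": 0,"rz": 0,"hand": 1}
    - {"x": 0,"y": 0,"z": 0.6,"rx": 0,"ry": 0,"rz": 0,"hand": 1}

```text
clock: 18.55
tcp_pos: [0.5728, 0.0764, 0.08]
orientation: [0.0, 0.707, 0.707, 0.0]
wrist_force: [-3.2, 0.3, 9.9]
finger_gap: -0.0003
```

```bash
python3 f.py
```

```text
[-3.24 -0.37  9.88] [0.28 0.5  0.53] 18.85 [572.82  76.41  79.93]
```

arm_command:
  motion:
    - {"x": 0,"y": 0,"z": -3,"rx": 0,"ry": 0,"rz": 0,"hand": 1}
    - {"x": 0,"y": 0,"z": -15,"rx": 0,"ry": 0,"rz": 0,"hand": 1}
    - {"x": 0,"y": 0,"z": -60,"rx": 0,"ry": 0,"rz": 0,"hand": 1}
    - {"x": -45,"y": 0,"z": -110,"rx": 0,"ry": 0,"rz": 0,"hand": 1}
    - {"x": -100,"y": 0,"z": -130,"rx": 0,"ry": 0,"rz": 0,"hand": 1}
    - {"x": -160,"y": 0,"z": -130,"rx": 0,"ry": 0,"rz": 0,"hand": 1}
    - {"x": -220,"y": 0,"z": -130,"rx": 0,"ry": 0,"rz": 0,"hand": 1}
    - {"x": -280,"y": 0,"z": -130,"rx": 0,"ry": 0,"rz": 0,"hand": 1}
    - {"x": -300,"y": 0,"z": -130,"rx": 0,"ry": 0,"rz": 0,"hand": 1}
    - {"x": -300,"y": 0,"z": -130,"rx": 0,"ry": 0,"rz": 0,"hand": 1}

```text
clock: 20.1
tcp_pos: [0.5724, -0.2247, 0.2086]
orientation: [-0.0, 0.708, 0.706, 0.0]
wrist_force: [0.2, 1.2, -0.0]
finger_gap: 0.0001
```

```bash
python3 m.py; python3 -c "
from h import *
p=viewer.read_camera('top');save(p,'topf');p=viewer.read_camera('scene');save(p,'scenef')"; python3 f.py
```

```text
top module top z 0.08026789701691087 ((500.71295166015625, 178.02809143066406), (184.27386474609375, 240.15008544921875), 0.022911980748176575)
[[408.5, 298.1000061035156], [408.6000061035156, 57.900001525878906], [592.9000244140625, 58.0], [592.7999877929688, 298.1000061035156]]
 wedge rect ((573.8281860351562, 23.98682975769043), (69.07308959960938, 45.80466079711914), 89.30453491210938)
 plane [ 0.02126519 -0.01450725  0.0132697 ] [0.57366865 0.02346398]
[[550.5, -10.300000190734863], [596.2999877929688, -10.800000190734863], [597.0999755859375, 58.20000076293945], [551.2999877929688, 58.79999923706055]]
scene module top z 0.08129692971235933 ((502.2529296875, 174.10122680664062), (239.7580108642578, 181.76828002929688), 89.53814697265625)
[[410.3999938964844, 55.0], [592.2000122070312, 53.5], [594.0999755859375, 293.20001220703125], [412.29998779296875, 294.70001220703125]]
 wedge rect ((572.9926147460938, 51.48994445800781), (47.35619354248047, 132.85581970214844), 1.002150297164917)
 plane [-0.06671251 -0.06201528  0.0112399 ] [0.57781702 0.03012132]
[[548.2000122070312, 117.5], [550.5, -15.300000190734863], [597.7999877929688, -14.5], [595.5, 118.30000305175781]]
[-0.42 -0.08 -0.1 ] [0.43 0.38 0.69] 20.8 [ 572.61 -223.44  208.76]
```

View pics/topf.png

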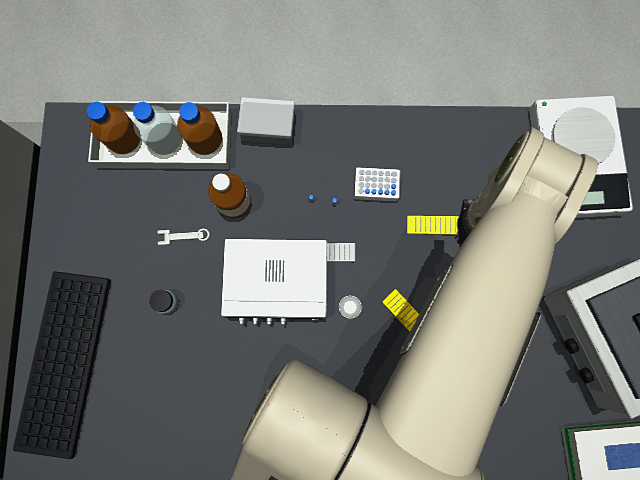

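View pics/crop_scene.png

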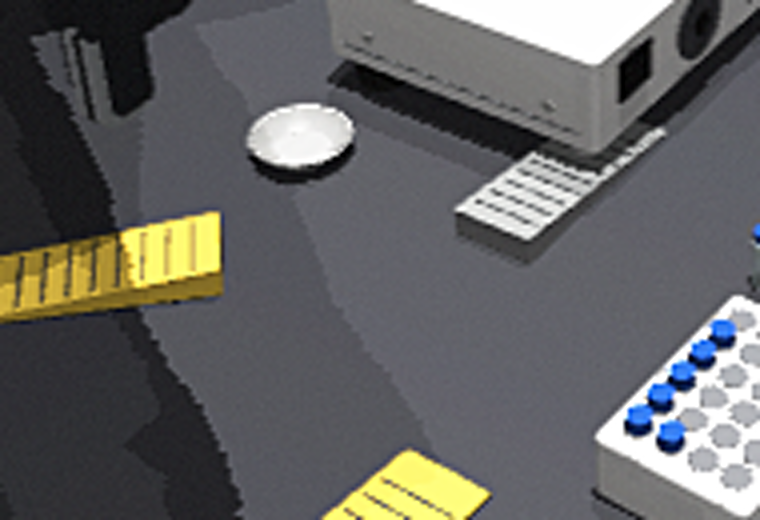

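The top view shows the module unmoved at (273,281), the wedge square under its corner at (340,252), the bystanders undisturbed and the arm clear. I'm handing in.

```bash
python3 -c "
from h import *
print(hand_in())"
```

```text
the job is handed in; nothing more can be done
None
```

I pushed the grey wedge thin end first under the bare foot with shut fingertips, straightening it from about 5.5° off to within 1° of the module's axis. I stopped when the resistance reached about 5 N; it had begun to rise roughly 2.5 mm earlier. I then pressed on the top above that foot at about 10 N for more than half a second, took the arm clear and handed in about 21 s into the 61 s allowed.

- **Firmness:** the fingertips sank only about 0.1 mm between first contact and 10 N, so the corner no longer rocks. A sideways force of about 3 N also built up during the press.
- **Module position:** its corner stayed within the roughly 2 mm camera error, its top was level at about 80 mm, and the wedge did not shift after the press.
- **Other things on the bench:** the last pictures show nothing else moved.
- **Disagreements:** the top and scene cameras differed by 3–4 mm on the module's side position in y, so I set the final push by force rather than position. Some wedge outlines were spoiled by the arm being in view, and I ignored those.

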